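Set the measuring bench on the 40 mm gauge block

TASK

Take the 40 mm gauge block out of the slotted rack, stand it on its long narrow edge on the little steel table of the measuring bench, lengthwise between the spindle and the spring anvil, and then turn the dial until its white pointer stands at the red mark, so that the spindle pinches the block lightly against the anvil. If the spindle is too far in for the block to enter, back the dial off first; do not run past the mark so far that the anvil is driven to its stop, and leave everything else on the work surface where it is.

Things in the scene. Friction and masses are not known exactly. Their poses are not given: they have to be found in the camera images.
- measuring_bench: Light grey length-measuring bench, fixed; origin on the work surface under its steel table; y runs along the measuring axis (x = 0, 57.5 mm high) from head to tail, z up. Head with the dial: y -172 to -62 mm, x +-51, top 86 mm. Tail with a red-needle indicator: y 36 to 96, x +-37, top 92 mm. Between them the table and two 11 mm round steel tips, spindle (head side) and anvil (tail side).
- table_mid (a point): Middle of the top of the steel table, 40 mm above the work surface; the table measures 66 mm along the bench's x and 46 mm along its y.
- dial_grip (a point): On the dial's upright axis at the height to grip (TCP), 108 mm above the work surface. The grip is a black fluted cylinder of 38 mm diameter, from 94 to 120 mm above the work surface, on a 62 mm skirt that ends at 94 mm.
- dial_pointer (a point): Outer end of the white pointer line on the dial's skirt, 30 mm from the dial's axis.
- dial_mark (a point): The red mark on the light scale ring round the dial, 40 mm from the dial's axis on the side of the bench's negative x.
- dial (a joint): Dial angle in rad, growing clockwise seen from above, 0 (spindle fully back) to 2.9; red mark = 2.375. Drives the spindle 12 mm per rad towards the anvil: free room between spindle and untouched anvil = 66 mm minus 12 mm per rad. The dial stays where it is left.
- anvil (a joint): How far the spring anvil is pushed back into the tail, m: 0 = untouched, 0.006 = at its stop; about 0.0025 with the 40 mm block in place and the dial on the mark. The indicator's red needle follows it (into the green arc at the mark).
- spindle_tip (a point): Centre of the spindle's flat end, which faces the anvil; moves with the dial.
- anvil_tip (a point): Centre of the anvil's flat end, which faces the spindle; 18.5 mm from the bench origin along its y when untouched.
- rack: Dark plastic slotted rack, fixed; foot 70 (x) x 116 (y) x 12 mm; origin on the work surface under its middle. Four slots 11.5 mm wide along its x, at y -36, -12, 12, 36 mm; blocks stand on the slot floor at z = 12 mm. The fins between reach from x -15 to 15 mm and up to z = 45 mm and cover the blocks' sides; the 40 mm block's ends stick out 5 mm.
- block_40: The 40 mm gauge block, steel, 10 x 35 x 40 mm, the longest in the rack. Origin in the middle of one 10 x 35 mm end face; z runs the 40 mm to the other end, y is the 35 mm width (vertical in the rack, block top 47 mm above the work surface), x the 10 mm thickness.
- block_40_mid (a point): Centre of the 40 mm gauge block.
- block_20_a: A 20 mm gauge block (10 x 35 x 20 mm) in the same rack, axes as the 40 mm one; not to be moved.
- block_20_b: Another 20 mm gauge block in the rack; not to be moved.
- cot_jar: White jar with blue lid, 60 mm diameter, 70 mm high; origin under its middle; bystander.
- oil_bottle: White dropper bottle with black cap, 40 mm diameter, 120 mm high; origin under its middle; bystander.
- loupe: Black loupe, ring of 42 mm diameter and 24 mm high with a short handle, 66 mm long overall; origin under its middle; bystander.
- logbook: Blue log book lying flat, 210 (x) x 152 (y) x 14 mm high, fixed; origin under its middle; bystander.
- hygrometer: White room-climate display, 19 x 70 x 56 mm high; origin under its middle; bystander.

How it is judged:
On the way, in this order (a step that is already met when the one before it is completed fails the run):
1. the 40 mm block stands released on the table, spindle not yet on the mark (horizontal distance between block_40_mid and table_mid below 0.015 m and z of block_40_mid in the frame of table_mid between 0.0145 and 0.0205 m and contact force between the fingers and block_40 below 0.2 N and value of joint dial below 2.15 rad), for 0.2 s.
2. the dial is at the red mark and the block pushes the anvil in (value of joint dial between 2.255 and 2.495 rad and value of joint anvil above 0.0008 m), for 0.2 s.
At the end, for the whole second after the job is handed in: Dial within 0.12 rad (7 degrees) of the red mark; the 40 mm block rests released on its long narrow edge on the table, along the measuring axis within 0.12 rad, its middle within 6 mm of the table's middle, pushing the spring anvil in by 0.8 to 4.5 mm (all of step 2 and value of joint anvil below 0.0045 m and x of block_40_mid in the frame of table_mid between -0.006 and 0.006 m and y of block_40_mid in the frame of table_mid between -0.006 and 0.006 m and z of block_40_mid in the frame of table_mid between 0.0145 and 0.0205 m and angle between the z axis of block_40 and the y axis of measuring_bench, either way round below 0.12 rad and angle between the y axis of block_40 and the z axis of measuring_bench, either way round below 0.1 rad and linear speed of block_40 below 0.01 m/s); the robot touches nothing.
It fails at once if the spring anvil is driven to its stop (pushed in more than 5.3 mm) (value of joint anvil above 0.0053 m).
It fails at once if another thing is moved by more than 15 mm (distance of any of block_20_a, block_20_b, cot_jar, oil_bottle, loupe, hygrometer from where it was at the start of the episode above 0.015 m).
It also fails if it takes over 72 s, if anything falls off the work surface, if the arm or the gripper's body presses on something with over 40 N, if the wrist force passes 120 N, or if a joint passes its speed limit or range.

ROBOT

A 7-joint arm with a two-finger parallel gripper is mounted at the origin on a cart in front of the work surface, level with it; the furniture and walls round the work are solid. World frame = base frame: x ahead of the robot, y to its left, z up, the work surface at z = 0. Lengths are in m, angles in rad, forces in N, time in s.
With the tool pointing down it reaches from about 0.4 to 0.85 m from the base axis. Payload 4.5 kg.
Tool frame: the origin (TCP) lies between the finger pads, 19 mm behind the fingertips; this is the grasp point; z points along the fingers, y is the line along which they close (so a half turn about z gives the same grasp; the last joint's range is limited). The gripper opens to 88 mm and grips with 3 to 60 N. Pads are 18 mm wide; open, the fingers measure 123 mm over their backs; the gripper's body (75 mm by 187 mm) begins 45 mm behind the grasp point.
Start: joints at [1.321, 0.689, -0.195, 1.565, 0.157, 0.902, -0.215], TCP at [0.175, -0.6, 0.257] pointing down, gripper open.
Joint ranges: [-3.01, 3.01], [-0.46, 2.08], [-1.47, 1.51], [0.13, 2.56], [-1, 4.14], [0.04, 2.09], [-2.66, 2.66]. Speed limits (rad/s): [2.57, 2.57, 3.14, 3.14, 3.14, 3.14, 3.14].

INTERFACE

Orientations are given as a unit quaternion [x, y, z, w].
In Python, from plant import r gives the robot as it stands.
- The arm moves only by the tool step_arm, never from a script. Its argument "motion" is a list of rows, each an object with "dp": the shift along the tool's x, y, z in mm, a list of three; "twist": the turn, a rotation vector about the tool's x, y, z in rad, a list of three; "hand": the opening, from -1 (shut) to 1 (fully open). In form: [{"dp": [dx, dy, dz], "twist": [rx, ry, rz], "hand": hand}, ...]. A call has 1 to 5 rows; each row is the pose to reach, as a shift and turn from the pose commanded when the call began, along the tool's axes at that moment; what a row does not reach only later rows make up. A row lasts 1/8 s, in which the tool goes at most 62.5 mm and 10.7 degrees, less where a joint would pass 70% of its speed; a pose out of reach is approached as far as the arm can. A call with a gripper value outside its range is refused whole. The fingers move at their own pace and stop on an object; "force" is the grip in N (left out, the last holds). Time passes only in rows, so rows that repeat a pose let the fingers close. It gives the time, the measured TCP pose, the force, the opening and the grip force at its end, in the units of the state.
- r.get_state(): the state, without advancing time (a new reading comes with each control period).
- r.snapshot(name): name is "side" or "top"; returns a dict with "pixels" (480x640x3 uint8, red, green, blue), "depth" (480x640 float32, m along the optical axis (not along the pixel's ray), 0 where there is no reading), "fx", "fy", "cx", "cy" (pixels), "D" ([k1, k2, p1, p2, k3] as OpenCV has them; the pictures are not rectified), "xyz" and "orientation" of the camera in the world. Camera axes: x right, y down, z forward; pixel columns grow to the right and rows downward; lengths in m; the calibration is good to about 2 mm. A picture is of the moment at which its call begins.
- r.finish_job(): hands the job in; it is judged then, once.
Trained networks look in the newest picture that a camera, given by its name, has taken for a name from the list of things; names that differ only in an ending like _2 or _b are one class to them, and where a whole thing is asked for, a point or a joint stands for the part that bears it (a point fixed in the world has none). Each returns a list of dicts, best first, with "score" (0 to 1); they miss things now and then, are a little off and sometimes report something else, mostly with a low value. They report only what shows in the picture. A call takes as long as a camera call.
- r.search_frame(camera, thing): "at" ([x, y, z] in m, in the coordinates of the camera as it stood for that picture, good to about 4 mm: the middle of the surface that is visible of it).
The state is a dict: "clock": time; "q": joint angles; "qd": joint speeds; "joint_torque": joint torques, N m; "tool_pos": TCP position; "eef_rot": TCP orientation; "contact_force": force on the tool from outside, world axes, zero at the start; "moment": the same for the moment, N m; "opening": opening from 0.0 (shut) to 1.0 (fully open); "finger_force": force on a finger pad.
Only numpy, scipy, OpenCV 4.12 (cv2) and the standard library are available. Lean on these libraries where they do the work, as an engineer would, in place of code of your own. Each camera call takes 0.05 s, during which the arm holds its last target. There are 200 camera calls.

## Working session

There is one attempt and no reset: what is moved stays moved. The work goes in short steps, Python scripts to look and compute and a tool call to move; the robot and the scene stay as the last step left them, time stands still between calls to the robot, and variables do not carry over. Pictures are saved under pics/ and viewed, at most 10 in all, crops included, and the job is handed in when it is done.

Besides the shell and the picture viewer there is one more tool, called after "Emit:" in YAML: its name, and indented under it one key for each argument. step_arm: Moves the arm, as the interface text tells. Its arguments: {"type":"object","properties":{"motion":{"type":"array"},"force":{"type":"number"}},"required":["motion"]}

```bash
ls; mkdir -p pics; cat > h.py <<'E'
import numpy as np, cv2
from scipy.spatial.transform import Rotation as R
from plant import r
def snap(n,f=None):
    s=r.snapshot(n)
    if f: cv2.imwrite('pics/'+f,cv2.cvtColor(s['pixels'],cv2.COLOR_RGB2BGR))
    return s
def toworld(s,p): return R.from_quat(s['orientation']).apply(p)+np.array(s['xyz'])
def K(s): return np.array([[s['fx'],0,s['cx']],[0,s['fy'],s['cy']],[0,0,1.]])
def ray(s,uv):
    p=cv2.undistortPoints(np.array(uv,float).reshape(-1,1,2),K(s),np.array(s['D'],float)).reshape(-1,2)
    return np.c_[p,np.ones(len(p))]
def px(s,uv):  # depth-based world
    d=np.array([np.median(s['depth'][int(v)-1:int(v)+2,int(u)-1:int(u)+2]) for u,v in uv])
    return toworld(s,ray(s,uv)*d[:,None])
def atz(s,uv,z):
    d=R.from_quat(s['orientation']).apply(ray(s,uv)); o=np.array(s['xyz'])
    return o+d*((z-o[2])/d[:,2])[:,None]
def proj(s,P):
    Rm=R.from_quat(s['orientation']).inv(); c=Rm.apply(np.atleast_2d(P)-np.array(s['xyz']))
    return cv2.projectPoints(c.reshape(-1,1,3),np.zeros(3),np.zeros(3),K(s),np.array(s['D'],float))[0].reshape(-1,2)
E
python3 - <<'E'
from h import *
np.set_printoptions(precision=4,suppress=True)
st=r.get_state(); print(st['clock'],st['tool_pos'],st['eef_rot'],st['opening'])
for n in('side','top'):
    s=snap(n,n+'0.png'); print(n,s['xyz'],R.from_quat(s['orientation']).as_matrix().tolist(),s['fx'])
    for t in ['measuring_bench','table_mid','dial_grip','dial_pointer','dial_mark','spindle_tip','anvil_tip','rack','block_40','block_40_mid','block_20_a','cot_jar','oil_bottle','loupe','logbook','hygrometer']:
        try:
            for d in r.search_frame(n,t)[:2]: print(t,round(d['score'],2),toworld(s,d['at']))
        except Exception as e: print(t,e)
E
```

```text
pics
0.0 [ 0.1748 -0.5994  0.2566] [ 0.9899  0.1415 -0.0002 -0.0009] 1.0018570120482446
side [0.0703 0.7547 0.6561] [[-0.8129503165042549, -0.31702610353417815, 0.4884733693596496], [-0.5823220518511437, 0.44772304994011775, -0.6785610499285919], [-0.003579221075305533, -0.8360852350270609, -0.5485878862554647]] 460.05710794613475
measuring_bench 0.59 [ 0.5481 -0.102   0.0623]
measuring_bench 0.54 [ 0.573  -0.1596  0.1001]
table_mid 0.56 [ 0.5502 -0.1014  0.0581]
dial_grip 0.7 [ 0.5745 -0.1631  0.1016]
dial_pointer 0.57 [0.5882 0.3155 0.0399]
dial_pointer 0.54 [ 0.5715 -0.1567  0.101 ]
dial_mark 0.95 [ 0.5461 -0.1058  0.0591]
anvil_tip 0.4 [ 0.5786 -0.1602  0.102 ]
anvil_tip 0.26 [0.5843 0.3561 0.0151]
rack 0.57 [0.5858 0.3562 0.0134]
rack 0.27 [ 0.5765 -0.1619  0.1045]
block_40 0.75 [ 0.5734 -0.1577  0.1011]
block_40 0.64 [0.5783 0.3421 0.0465]
block_40_mid 0.42 [0.5852 0.3363 0.046 ]
block_20_a 0.65 [0.585  0.3143 0.0408]
cot_jar 0.92 [0.472  0.152  0.0488]
oil_bottle 0.69 [0.6842 0.1389 0.0531]
loupe 0.88 [0.3779 0.2538 0.0149]
loupe 0.2 [0.5875 0.3543 0.0127]
logbook 0.83 [ 0.359
[... 312 characters left out ...]
95499942453]] 466.392139607987
measuring_bench 0.59 [ 0.5637 -0.1064  0.0846]
table_mid 0.59 [ 0.5647 -0.1073  0.0826]
dial_grip 0.63 [ 0.579  -0.1644  0.0976]
dial_pointer 0.64 [ 0.5737 -0.1702  0.0997]
dial_pointer 0.49 [0.5929 0.3379 0.047 ]
dial_mark 0.8 [ 0.5629 -0.1098  0.0864]
spindle_tip 0.27 [ 0.5604 -0.1049  0.0871]
rack 0.77 [0.597  0.3288 0.0125]
block_40 0.5 [0.5905 0.3375 0.0456]
block_40 0.48 [0.5926 0.3146 0.044 ]
block_20_a 0.52 [ 0.5764 -0.1696  0.1033]
block_20_a 0.39 [0.5926 0.3104 0.0464]
cot_jar 0.78 [0.485  0.1244 0.0663]
oil_bottle 0.68 [0.683  0.1234 0.0665]
loupe 0.68 [0.3794 0.2423 0.024 ]
logbook 0.76 [ 0.37   -0.0208  0.012 ]
hygrometer 0.7 [0.7016 0.3124 0.05  ]
```

View pics/top0.png

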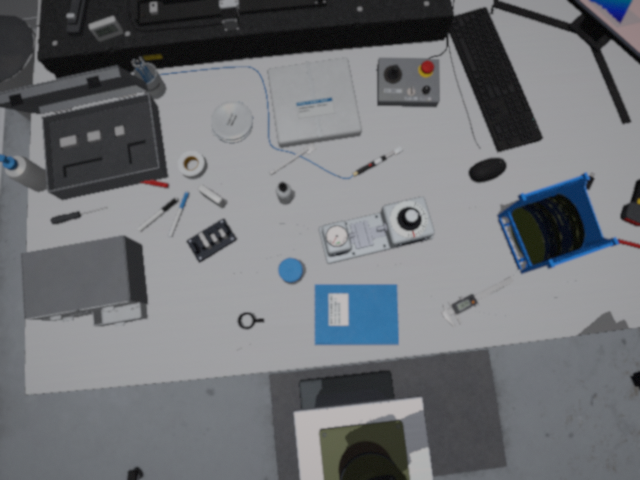

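View pics/side0.png

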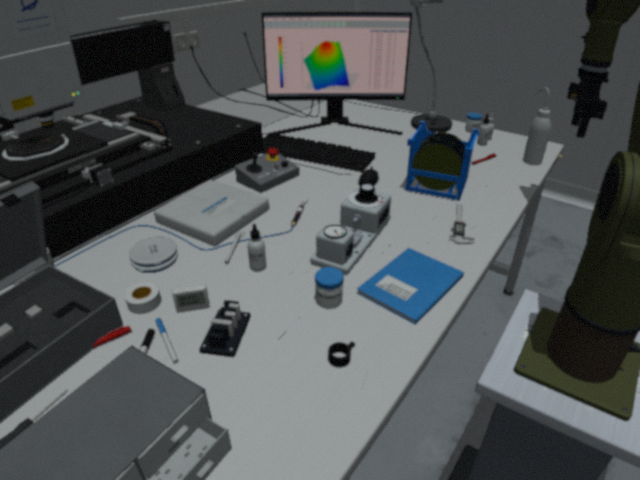

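The top view shows the bench at about (320–435, 197–262), with the dial at (409,217) and the indicator at (337,237). The rack is at (212,239), the jar at (291,270), the bottle at (285,190) and the logbook at (356,314). In the side view the rack is at (228,325) and the dial at (370,185). Next I'll enlarge both.

```bash
python3 - <<'E'
from h import *
t=cv2.imread('pics/top0.png'); s=cv2.imread('pics/side0.png')
def c(im,u,v,w,h,W,H): return cv2.resize(im[v:v+h,u:u+w],(W,H),interpolation=cv2.INTER_CUBIC)
a=c(t,315,190,125,75,800//2*2,480)
cv2.imwrite('pics/c1.png',a)
b=np.hstack([c(t,182,212,60,54,400,360),c(s,195,295,60,54,400,360)])
cv2.imwrite('pics/c2.png',b)
E
```

```text
(no output)
```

View pics/c1.png

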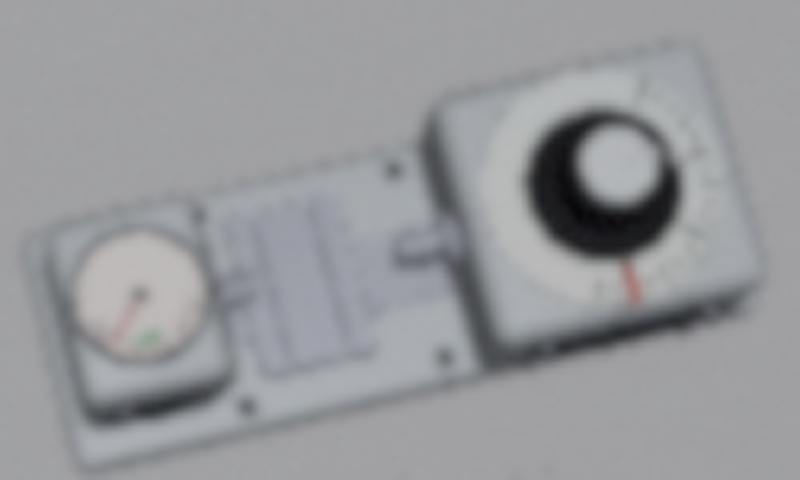

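View pics/c2.png

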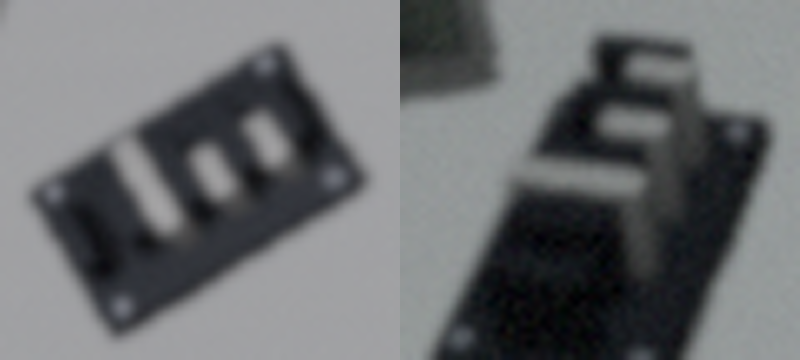

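The crops show the bench mark in red at top pixel (414,234). The spindle tip is at about (377,229), well back from the table, and the grip top is at (412,216). In the rack, the 40 mm block is the long bright bar at about (204,239), second slot from the left. The foot screws sit at c2 (55,195), (265,65), (335,178) and (120,308). Next I'll measure these in metres.

```bash
python3 - <<'E'
from h import *
np.set_printoptions(precision=4,suppress=True)
T=snap('top');S=snap('side')
def rep(n,P): 
    print(n,P.tolist() if P.ndim==1 else '\n'+str(P))
tt=lambda L:[(182+x/6.6667,212+y/6.6667) for x,y in L]
ss=lambda L:[(195+(x-400)/6.6667,295+y/6.6667) for x,y in L]
sc=atz(T,tt([(55,195),(265,65),(335,178),(120,308)]),.012); rep('screws top',sc); c=sc.mean(0)
print('centre',c,'yaw of y axis',[np.degrees(np.arctan2(*(a-b)[[1,0]])) for a,b in((sc[0],sc[1]),(sc[3],sc[2]))],'x',[np.degrees(np.arctan2(*(a-b)[[1,0]])) for a,b in((sc[0],sc[3]),(sc[1],sc[2]))])
rep('screws side',atz(S,ss([(460,335),(737,132)]),.012))
# block tops by brightness, in world at z=.047
for n,s,box in(('T',T,(182,212,60,54)),('S',S,(195,295,60,54))):
    u,v,w,h=box; g=cv2.cvtColor(s['pixels'],cv2.COLOR_RGB2GRAY)
    k=8; gg=cv2.resize(g[v:v+h,u:u+w],None,fx=k,fy=k,interpolation=cv2.INTER_CUBIC)
    m=((gg>105)).astype(np.uint8); N,L,st,ce=cv2.connectedComponentsWithStats(m)
    for i in range(1,N):
        if 400<st[i,4]<20000:
            vv,uu=np.nonzero(L==i); P=atz(s,np.c_[u+(uu+.5)/k-.5,v+(vv+.5)/k-.5],.047)[:,:2]
            (cx,cy),sz,a=cv2.minAreaRect((P*1000).astype(np.float32))
            d=P-P.mean(0); e=np.linalg.svd(d,full_matrices=False)[2][0]
            print(n,'blob',P.mean(0),'rect',cx,cy,sz,'axis',np.degrees(np.arctan2(e[1],e[0])))
# height data by depth
def cloud(s):
    vv,uu=np.mgrid[0:480,0:640]; uv=np.c_[uu.ravel(),vv.ravel()]
    return toworld(s,ray(s,uv)*s['depth'].ravel()[:,None])
for n,s in(('T',T),('S',S)):
    P=cloud(s)
    for nm,b,z in(('bench z80-100',(.5,.66,-.25,.05),(.078,.1)),('grip',(.5,.66,-.25,-.1),(.112,.13)),('rack',(.53,.65,.27,.41),(.038,.06)),('all bench',(.45,.7,-.3,.08),(.01,.2))):
        q=P[(P[:,0]>b[0])&(P[:,0]<b[1])&(P[:,1]>b[2])&(P[:,1]<b[3])&(P[:,2]>z[0])&(P[:,2]<z[1])]
        if len(q)>5: print(n,nm,len(q),'mean',q.mean(0),'z pct',np.percentile(q[:,2],[5,50,95]),cv2.minAreaRect((q[:,:2]*1000).astype(np.float32)))
# bench features, top crop
bb=lambda L:[(315+x/6.4,190+y/6.4) for x,y in L]
rep('head corners z86',atz(T,bb([(440,100),(690,42),(765,275),(490,350)]),.086))
rep('grip top z120',atz(T,bb([(620,165)]),.120)); rep('mark z~.088',atz(T,bb([(632,285)]),.088))
rep('spindle tip .0575, anvil',atz(T,bb([(395,250),(250,284)]),.0575))
rep('indicator centre z92',atz(T,bb([(140,294)]),.092)); rep('table corners z40',atz(T,bb([(228,208),(342,185),(378,352),(266,376)]),.040))
# side crop for viewing
g=cv2.cvtColor(S['pixels'],cv2.COLOR_RGB2BGR)
cv2.imwrite('pics/c3.png',cv2.resize(g[160:270,305:395],(655,600)[::1],interpolation=cv2.INTER_CUBIC)[:, :])
E
```

```text
screws top 
[[0.6003 0.384  0.012 ]
 [0.6437 0.2985 0.012 ]
 [0.5953 0.274  0.012 ]
 [0.5528 0.3608 0.012 ]]
centre [0.598  0.3293 0.012 ] yaw of y axis [np.float64(116.9240329227241), np.float64(116.09216172818589)] x [np.float64(25.998810257459773), np.float64(26.899114779948214)]
screws side 
[[0.6011 0.3863 0.012 ]
 [0.5947 0.2774 0.012 ]]
T blob [0.6057 0.2934] rect 605.8336181640625 293.15447998046875 (22.11552619934082, 11.505193710327148) axis -154.191665552218
T blob [0.5953 0.3149] rect 595.2338256835938 314.9393310546875 (21.939464569091797, 11.188019752502441) axis -153.12642626206923
S blob [0.5942 0.3176] rect 594.34912109375 317.7587890625 (18.47239112854004, 8.523624420166016) axis -156.3088128103503
T bench z80-100 2233 mean [ 0.5715 -0.1132  0.0871] z pct [0.0808 0.087  0.0938] ((571.5372314453125, -94.4493408203125), (102.33405303955078, 268.78607177734375), 7.756110668182373)
T grip 215 mean [ 0.5812 -0.1719  0.1197] z pct [0.1158 0.1197 0.1236] ((581.3679809570312, -172.11822509765625), (38.72727584838867, 38.36494827270508), 19.339370727539062)
T rack 401 mean [
[... 802 characters left out ...]
2730102539, 104.04740142822266), 22.981782913208008)
S all bench 3879 mean [ 0.552  -0.066   0.0589] z pct [0.0171 0.0618 0.0958] ((560.2988891601562, -62.539581298828125), (142.47935485839844, 329.1932373046875), 17.340673446655273)
head corners z86 
[[ 0.6214 -0.1166  0.086 ]
 [ 0.6344 -0.2164  0.086 ]
 [ 0.5397 -0.231   0.086 ]
 [ 0.5219 -0.1223  0.086 ]]
grip top z120 
[[ 0.5801 -0.1743  0.12  ]]
mark z~.088 
[[ 0.5408 -0.1792  0.088 ]]
spindle tip .0575, anvil 
[[ 0.5707 -0.0957  0.0575]
 [ 0.5632 -0.0376  0.0575]]
indicator centre z92 
[[0.5563 0.0074 0.092 ]]
table corners z40 
[[ 0.5987 -0.0343  0.04  ]
 [ 0.6033 -0.0806  0.04  ]
 [ 0.5344 -0.0861  0.04  ]
 [ 0.5295 -0.041   0.04  ]]
```

View pics/c3.png

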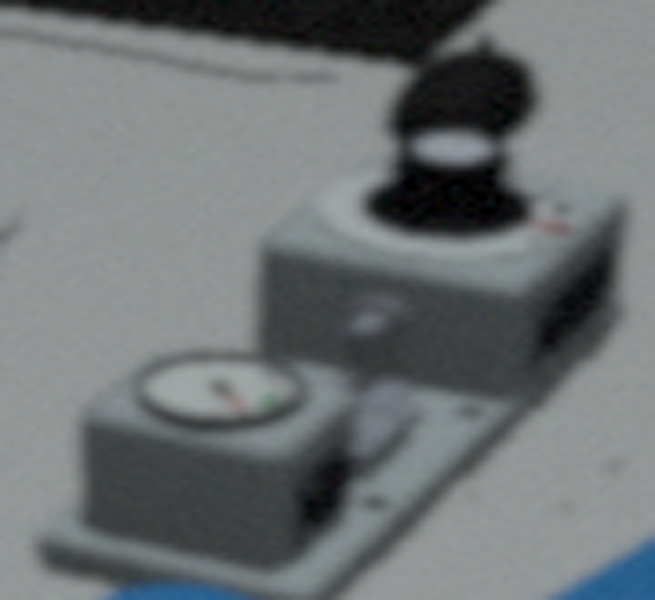

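The side crop shows the indicator at about (222,388), the spindle tip at about (368,320), the dial and the red mark. No pointer is visible yet. The two views agree to a few mm:

- **Bench:** origin about (0.565, -0.057), yaw 7.6°.
- **Rack:** centre about (0.598, 0.330), yaw 26.4°.
- **40 mm block:** at about (0.593, 0.341), top at 45–47 mm.
- **Dial:** about 0.7 rad, so the block fits without backing off.

```bash
cat >> h.py <<'E'
def plan(xyz,yaw):
    "dp (mm), twist from present pose to TCP xyz, pointing down, tool x at yaw deg"
    st=r.get_state(); A=R.from_quat(st['eef_rot']); y=np.radians(yaw)
    B=R.from_matrix(np.array([[np.cos(y),np.sin(y),0],[np.sin(y),-np.cos(y),0],[0,0,-1]]))
    print('t',round(st['clock'],2),'tcp',np.round(st['tool_pos'],4),'yaw',round(np.degrees(np.arctan2(*A.as_matrix()[[1,0],0])),2),'open',round(st['opening'],3),'F',np.round(st['contact_force'],1),'q7',round(st['q'][6],2))
    print('  dp',np.round(A.inv().apply(np.array(xyz)-st['tool_pos'])*1000,1),'twist',np.round((A.inv()*B).as_rotvec(),3))
E
python3 - <<'E'
from h import *
plan((.48,-.2,.30),70); plan((.593,.3405,.20),116.4)
T=snap('top'); vv,uu=np.mgrid[0:480,0:640]
P=toworld(T,ray(T,np.c_[uu.ravel(),vv.ravel()])*T['depth'].ravel()[:,None])
m=(P[:,0]>.15)&(P[:,0]<.75)&(P[:,1]>-.7)&(P[:,1]<.5)&(P[:,2]>.13)
q=P[m]; print(len(q)); 
for y in np.arange(-.7,.5,.1):
    k=q[(q[:,1]>=y)&(q[:,1]<y+.1)]
    if len(k)>5: print(round(y,1),len(k),k.min(0),k.max(0))
# polar brightness of skirt at z=.094
for n,s in(('T',T),('S',snap('side'))):
    c=np.array([.5805,-.173]) if n=='T' else np.array([.580,-.170])
    g=cv2.cvtColor(s['pixels'],cv2.COLOR_RGB2GRAY).astype(np.float32)
    out=[]
    for th in np.arange(0,2.95,.15):
        a=np.radians(7.6+180)+(2.375-th)
        P=np.array([[c[0]+rr*np.cos(a),c[1]+rr*np.sin(a),.094] for rr in(.022,.025,.028)])
        u=proj(s,P).astype(np.float32); out.append((round(th,2),int(cv2.remap(g,u[:,:1],u[:,1:],1).max())))
    print(n,out)
E
```

```text
t 1.8 tcp [ 0.175  -0.6     0.2574] yaw 16.26 open 1.0 F [-0.3  0.3 -0.2] q7 -0.22
  dp [ 404.8 -298.6  -42.6] twist [ 0.    -0.    -0.938]
t 1.8 tcp [ 0.175  -0.6     0.2574] yaw 16.26 open 1.0 F [-0.3  0.3 -0.2] q7 -0.22
  dp [ 664.6 -785.8   57.4] twist [ 0.     0.    -1.748]
4832
-0.7 167 [ 0.44843312 -0.6314949   0.13000637] [ 0.61295774 -0.60011884  0.17083664]
-0.6 1961 [ 0.15082425 -0.59995646  0.13000665] [ 0.63176285 -0.50000468  0.33281804]
-0.5 1446 [ 0.41602856 -0.49994876  0.13004445] [ 0.60977437 -0.42505628  0.17134526]
-0.0 1258 [0.31619953 0.06904296 1.19263276] [0.31619953 0.06904296 1.19263276]
T [(np.float64(0.0), 160), (np.float64(0.15), 155), (np.float64(0.3), 151), (np.float64(0.45), 148), (np.float64(0.6), 127), (np.float64(0.75), 113), (np.float64(0.9), 101), (np.float64(1.05), 102), (np.float64(1.2), 99), (np.float64(1.35), 99), (np.float64(1.5), 96), (np.float64(1.65), 99), (np.float64(1.8), 97), (np.float64(1.95), 90), (np.float64(2.1), 95), (np.float64(2.25), 91), (np.float64(2.4), 76), (np.float64(2.55), 82), (np.float64(2.7), 84), (np.float64(2.85), 73)]
S [(np.float64(0.0), 10), (np.float64(0.15), 11), (np.float64(0.3), 20), (np.float64(0.45), 25), (np.float64(0.6), 20), (np.float64(0.75), 11), (np.float64(0.9), 13), (np.float64(1.05), 28), (np.float64(1.2), 64), (np.float64(1.35), 85), (np.float64(1.5), 91), (np.float64(1.65), 89), (np.float64(1.8), 80), (np.float64(1.95), 72), (np.float64(2.1), 65), (np.float64(2.25), 52), (np.float64(2.4), 34), (np.float64(2.55), 33), (np.float64(2.7), 24), (np.float64(2.85), 27)]
```

Emit:
step_arm:
  motion:
    - {"dp": [60, -44, -10], "twist": [0, 0, 0], "hand": 1}
    - {"dp": [110, -81, -20], "twist": [0, 0, 0], "hand": 1}
    - {"dp": [160, -118, -30], "twist": [0, 0, 0], "hand": 1}
    - {"dp": [205, -151, -40], "twist": [0, 0, 0], "hand": 1}
    - {"dp": [250, -185, -43], "twist": [0, 0, 0], "hand": 1}

```text
clock: 2.52
tool_pos: [0.3636, -0.3524, 0.3012]
eef_rot: [0.99, 0.141, 0.001, 0.001]
contact_force: [0.9, -0.4, 0.3]
opening: 0.998
finger_force: 0.0
```

Emit:
step_arm:
  motion:
    - {"dp": [155, -114, 0], "twist": [0, 0, -0.93], "hand": 1}
    - {"dp": [155, -114, 0], "twist": [0, 0, -0.93], "hand": 1}
    - {"dp": [155, -114, 0], "twist": [0, 0, -0.93], "hand": 1}
    - {"dp": [155, -114, 0], "twist": [0, 0, -0.93], "hand": 1}
    - {"dp": [155, -114, 0], "twist": [0, 0, -0.93], "hand": 1}

```text
clock: 3.15
tool_pos: [0.48, -0.1995, 0.3004]
eef_rot: [0.819, 0.574, 0.0, 0.0]
contact_force: [-1.2, -0.9, 0.4]
opening: 0.999
finger_force: 0.0
```

```bash
python3 -c "
from h import *
plan((.593,.3405,.20),116.4)"
```

```text
t 3.15 tcp [ 0.48   -0.1995  0.3004] yaw 70.06 open 0.999 F [-1.2 -0.9  0.4] q7 -0.35
  dp [546.2 -77.9 100.5] twist [ 0.001 -0.    -0.809]
```

Emit:
step_arm:
  motion:
    - {"dp": [290, -42, 20], "twist": [0, 0, 0], "hand": 1}
    - {"dp": [290, -42, 20], "twist": [0, 0, 0], "hand": 1}
    - {"dp": [290, -42, 20], "twist": [0, 0, 0], "hand": 1}
    - {"dp": [290, -42, 20], "twist": [0, 0, 0], "hand": 1}
    - {"dp": [290, -42, 20], "twist": [0, 0, 0], "hand": 1}

```text
clock: 3.78
tool_pos: [0.5413, 0.0889, 0.2804]
eef_rot: [0.821, 0.571, 0.001, -0.0]
contact_force: [-0.0, -1.2, 0.1]
opening: 1.001
finger_force: 0.0
```

Emit:
step_arm:
  motion:
    - {"dp": [256, -36, 80], "twist": [0, 0, -0.81], "hand": 1}
    - {"dp": [256, -36, 80], "twist": [0, 0, -0.81], "hand": 1}
    - {"dp": [256, -36, 80], "twist": [0, 0, -0.81], "hand": 1}
    - {"dp": [256, -36, 80], "twist": [0, 0, -0.81], "hand": 1}
    - {"dp": [256, -36, 80], "twist": [0, 0, -0.81], "hand": 1}

```text
clock: 4.4
tool_pos: [0.5953, 0.3426, 0.1987]
eef_rot: [0.527, 0.85, 0.0, -0.002]
contact_force: [0.7, -0.8, 0.3]
opening: 1.0
finger_force: 0.0
```

```bash
python3 -c "
from h import *
plan((.593,.3405,.12),116.4)
T=snap('top');S=snap('side')
a=cv2.resize(T['pixels'][195:285,160:260],(400,360),interpolation=2);b=cv2.resize(S['pixels'][250:360,170:292],(400,360),interpolation=2)
cv2.imwrite('pics/d1.png',np.hstack([a,b])[:,:,::-1])"
```

```text
t 4.4 tcp [0.5953 0.3426 0.1987] yaw 116.37 open 1.0 F [ 0.7 -0.8  0.3] q7 -0.54
  dp [-1.1 -2.9 78.7] twist [-0.001 -0.003 -0.   ]
```

View pics/d1.png

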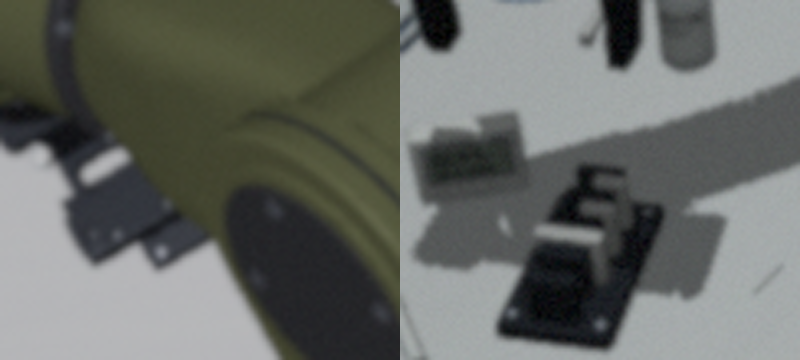

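The left (top) view is blocked by the arm. The right (side) view shows the block (bright bar at about (570,237)), with the open fingers above it at the top of the crop. Descending in steps.

Emit:
step_arm:
  motion:
    - {"dp": [-1, -2, 50], "twist": [0, 0, 0], "hand": 1}
    - {"dp": [-1, -2, 90], "twist": [0, 0, 0], "hand": 1}
    - {"dp": [-1, -2, 110], "twist": [0, 0, 0], "hand": 1}
    - {"dp": [-1, -2, 110], "twist": [0, 0, 0], "hand": 1}
    - {"dp": [-1, -2, 110], "twist": [0, 0, 0], "hand": 1}

```text
clock: 5.12
tool_pos: [0.5965, 0.3367, 0.0922]
eef_rot: [0.531, 0.848, 0.001, 0.001]
contact_force: [0.3, -0.1, -0.1]
opening: 0.999
finger_force: 0.0
```

```bash
python3 -c "
from h import *
plan((.593,.3405,.058),116.4)
S=snap('side')
b=cv2.resize(S['pixels'][265:355,185:285],(800,600),interpolation=2)
cv2.imwrite('pics/d2.png',b[:,:,::-1])"
```

```text
t 5.12 tcp [0.5965 0.3367 0.0922] yaw 115.91 open 0.999 F [ 0.3 -0.1 -0.1] q7 -0.61
  dp [ 4.9 -1.6 34.2] twist [ 0.003 -0.001 -0.009]
```

View pics/d2.png

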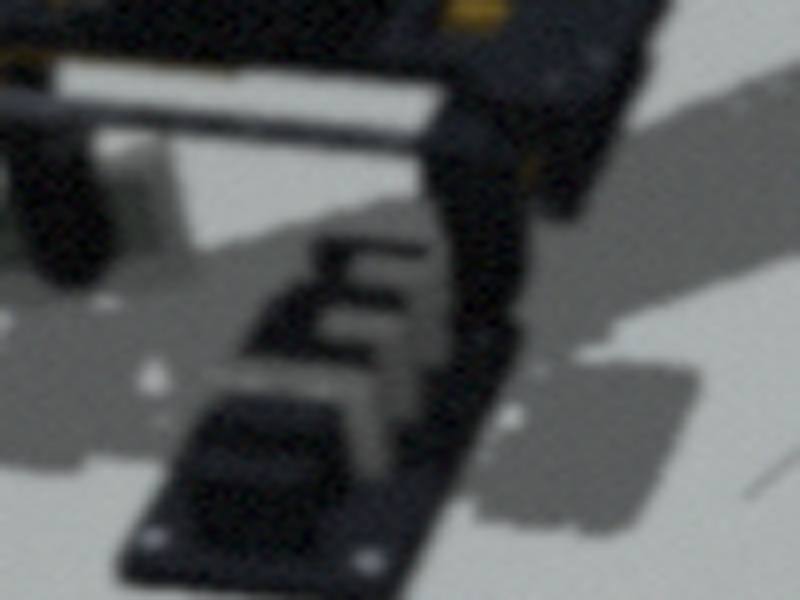

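The side crop shows the fingers straddling the rack, at about (60,270) and (490,310), above the block bar at (290,378). The measured TCP is about 5 mm off along tool x, so I'm correcting that.

Emit:
step_arm:
  motion:
    - {"dp": [5, -2, 10], "twist": [0, 0, -0.01], "hand": 1}
    - {"dp": [5, -2, 14], "twist": [0, 0, -0.01], "hand": 1}
    - {"dp": [5, -2, 14], "twist": [0, 0, -0.01], "hand": 1}

```text
clock: 5.55
tool_pos: [0.5911, 0.3397, 0.0758]
eef_rot: [0.526, 0.851, -0.0, -0.0]
contact_force: [0.4, -0.4, -0.3]
opening: 1.004
finger_force: 0.0
```

```bash
python3 -c "
from h import *
plan((.593,.3405,.058),116.4)
for i in range(3): 
  S=snap('side'); print(r.get_state()['tool_pos'])
for t in('block_40','block_20_a','block_40_mid'):
  print(t,[(round(d['score'],2),np.round(toworld(S,d['at']),4)) for d in r.search_frame('side',t)[:3]])"
```

```text
t 5.55 tcp [0.5911 0.3397 0.0758] yaw 116.55 open 1.004 F [ 0.4 -0.4 -0.3] q7 -0.62
  dp [-0.1  2.1 17.8] twist [-0.001  0.     0.003]
[0.59137327 0.33970586 0.07607622]
[0.59155835 0.33973644 0.07625883]
[0.59164513 0.33975754 0.07637877]
block_40 [(0.44, array([0.5787, 0.3459, 0.0481]))]
block_20_a [(0.67, array([0.5867, 0.3178, 0.0378]))]
block_40_mid [(0.57, array([0.5856, 0.3391, 0.0448])), (0.48, array([ 0.5505, -0.1009,  0.0591]))]
```

Emit:
step_arm:
  motion:
    - {"dp": [0, 1, 10], "twist": [0, 0, 0], "hand": 1}
    - {"dp": [0, 1, 18], "twist": [0, 0, 0], "hand": 1}
    - {"dp": [0, 1, 18], "twist": [0, 0, 0], "hand": 1}
    - {"dp": [0, 1, 18], "twist": [0, 0, 0], "hand": 1}

```text
clock: 6.35
tool_pos: [0.5923, 0.3403, 0.0582]
eef_rot: [0.526, 0.85, -0.0, -0.0]
contact_force: [0.1, -1.0, 0.3]
opening: 1.004
finger_force: 0.0
```

Emit:
step_arm:
  motion:
    - {"dp": [0, 0, 0], "twist": [0, 0, 0], "hand": -1}
    - {"dp": [0, 0, 0], "twist": [0, 0, 0], "hand": -1}
    - {"dp": [0, 0, 0], "twist": [0, 0, 0], "hand": -1}
    - {"dp": [0, 0, 0], "twist": [0, 0, 0], "hand": -1}
    - {"dp": [0, 0, 0], "twist": [0, 0, 0], "hand": -1}
  force: 25

```text
clock: 6.98
tool_pos: [0.5927, 0.3404, 0.0584]
eef_rot: [0.526, 0.85, 0.0, 0.0]
contact_force: [1.5, 0.4, -0.1]
opening: 0.453
finger_force: 0.5
```

Emit:
step_arm:
  motion:
    - {"dp": [0, 0, 0], "twist": [0, 0, 0], "hand": -1}
    - {"dp": [0, 0, 0], "twist": [0, 0, 0], "hand": -1}
    - {"dp": [0, 0, 0], "twist": [0, 0, 0], "hand": -1}
  force: 25

```text
clock: 7.35
tool_pos: [0.5927, 0.3404, 0.0585]
eef_rot: [0.526, 0.85, 0.0, 0.0]
contact_force: [1.5, 1.3, 0.4]
opening: 0.447
finger_force: 25.0
```

Emit:
step_arm:
  motion:
    - {"dp": [0, 0, -5], "twist": [0, 0, 0], "hand": -1}
    - {"dp": [0, 0, -15], "twist": [0, 0, 0], "hand": -1}
    - {"dp": [0, 0, -30], "twist": [0, 0, 0], "hand": -1}
    - {"dp": [0, 0, -50], "twist": [0, 0, 0], "hand": -1}
    - {"dp": [0, 0, -80], "twist": [0, 0, 0], "hand": -1}
  force: 25

```text
clock: 7.98
tool_pos: [0.5921, 0.3399, 0.1396]
eef_rot: [0.526, 0.851, -0.0, -0.0]
contact_force: [-0.1, 0.9, -2.2]
opening: 0.443
finger_force: 25.0
```

```bash
python3 -c "
from h import *
plan((.593,.3405,.20),116.4); plan((.567,-.064,.20),187.6)
S=snap('side')
b=cv2.resize(S['pixels'][225:345,175:335],(800,600),interpolation=2)
cv2.imwrite('pics/d3.png',b[:,:,::-1])"
```

```text
t 7.97 tcp [0.5921 0.3399 0.1396] yaw 116.54 open 0.443 F [-0.1  0.9 -2.2] q7 -0.58
  dp [  0.1   1.  -60.4] twist [-0.001  0.     0.002]
t 7.97 tcp [0.5921 0.3399 0.1396] yaw 116.54 open 0.443 F [-0.1  0.9 -2.2] q7 -0.58
  dp [-350.2 -202.9  -60.1] twist [-1.00e-03 -0.00e+00 -1.24e+00]
```

View pics/d3.png

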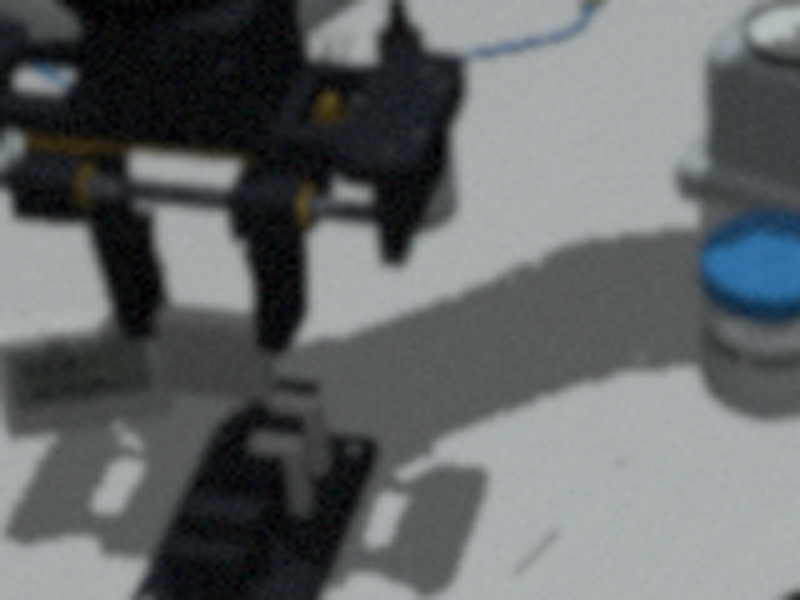

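The block (about (215,340) in the crop) is out of the slot and held between the fingers, and both 20 mm blocks are still in the rack. Moving to the bench at yaw 7.6°.

Emit:
step_arm:
  motion:
    - {"dp": [0, 0, -60], "twist": [0, 0, 0.18], "hand": -1}
    - {"dp": [-50, -29, -65], "twist": [0, 0, 0.36], "hand": -1}
    - {"dp": [-100, -58, -65], "twist": [0, 0, 0.54], "hand": -1}
    - {"dp": [-150, -87, -65], "twist": [0, 0, 0.72], "hand": -1}
    - {"dp": [-200, -116, -65], "twist": [0, 0, 0.9], "hand": -1}
  force: 25

```text
clock: 8.65
tool_pos: [0.5779, 0.1078, 0.2042]
eef_rot: [0.845, 0.535, 0.001, 0.0]
contact_force: [0.6, -0.6, -2.6]
opening: 0.446
finger_force: 25.0
```

```bash
python3 -c "
from h import *
plan((.567,-.064,.20),7.6)"
```

```text
t 8.65 tcp [0.5779 0.1078 0.2042] yaw 64.64 open 0.446 F [ 0.6 -0.6 -2.6] q7 -1.04
  dp [-159.9   63.8    4.1] twist [ 0.001 -0.002  0.995]
```

Emit:
step_arm:
  motion:
    - {"dp": [-40, 16, 4], "twist": [0, 0, 0.185], "hand": -1}
    - {"dp": [-80, 32, 4], "twist": [0, 0, 0.37], "hand": -1}
    - {"dp": [-120, 48, 4], "twist": [0, 0, 0.55], "hand": -1}
    - {"dp": [-160, 64, 4], "twist": [0, 0, 0.73], "hand": -1}
    - {"dp": [-160, 64, 4], "twist": [0, 0, 0.91], "hand": -1}
  force: 25

```text
clock: 9.28
tool_pos: [0.5677, -0.068, 0.2]
eef_rot: [0.994, 0.105, 0.0, 0.002]
contact_force: [0.4, 0.6, -2.5]
opening: 0.447
finger_force: 25.0
```

Emit:
step_arm:
  motion:
    - {"dp": [0, 0, 0], "twist": [0, 0, 0.085], "hand": -1}
    - {"dp": [0, 0, 40], "twist": [0, 0, 0.085], "hand": -1}
    - {"dp": [0, 0, 60], "twist": [0, 0, 0.085], "hand": -1}
    - {"dp": [0, 0, 60], "twist": [0, 0, 0.085], "hand": -1}
  force: 25

```text
clock: 9.78
tool_pos: [0.5673, -0.0621, 0.1386]
eef_rot: [0.998, 0.07, -0.001, -0.0]
contact_force: [0.3, -0.3, -2.5]
opening: 0.447
finger_force: 25.0
```

```bash
python3 -c "
from h import *
T=snap('top');S=snap('side'); plan((.566,-.064,.11),7.6); 
a=cv2.resize(T['pixels'][190:265,315:440],(400,240),interpolation=2);b=cv2.resize(S['pixels'][160:270,300:400],(545,600),interpolation=2)
c=np.zeros((600,400,3),np.uint8);c[:240]=a
for n,s in(('top',T),('side',S)):
  for t in('block_40','anvil_tip','spindle_tip','table_mid'):
    print(n,t,[(round(d['score'],2),np.round(toworld(s,d['at']),4)) for d in r.search_frame(n,t)[:2]])
cv2.imwrite('pics/d4.png',cv2.resize(np.hstack([c,b]),(800,508))[:,:,::-1])"
```

```text
t 9.88 tcp [ 0.5688 -0.0623  0.1402] yaw 7.97 open 0.444 F [ 0.2 -0.4 -1.7] q7 -1.53
  dp [-3.1  1.2 30.2] twist [-0.    -0.002  0.006]
top block_40 []
top anvil_tip []
top spindle_tip []
top table_mid [(0.75, array([ 0.5421, -0.0221,  0.0414]))]
side block_40 [(0.44, array([ 0.5619, -0.0578,  0.1066])), (0.34, array([0.4743, 0.1499, 0.0502]))]
side anvil_tip []
side spindle_tip [(0.17, array([0.6019, 0.3013, 0.0468]))]
side table_mid [(0.6, array([ 0.5473, -0.0674,  0.0566]))]
```

View pics/d4.png

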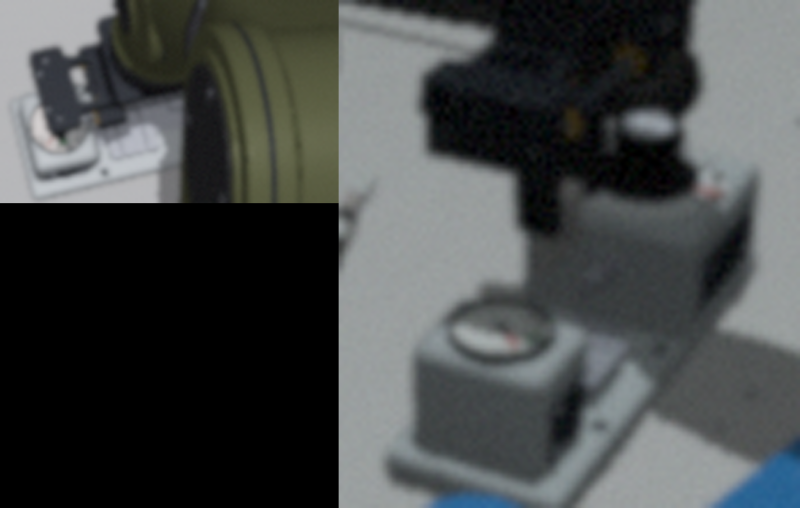

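In the side crop the tail-side finger tip is at about (537,230), above the gap between tail and head. The indicator is at (503,328), and the top view is mostly hidden by the arm. I'll use the known finger position to check the side camera's offset near the bench.

```bash
python3 -c "
from h import *
np.set_printoptions(precision=4,suppress=True)
S=snap('side'); st=r.get_state(); p=np.array(st['tool_pos']); A=R.from_quat(st['eef_rot']); print(p,np.degrees(A.as_euler('zyx')))
for sg in(-1,1):
  c=[p+A.apply([x,y,.019]) for x,y in((-.009,sg*.020),(.009,sg*.020),(-.009,sg*.0375),(.009,sg*.0375))]
  q=proj(S,np.array(c)); print(sg,'crop px',(q-[300,160])*4.614+[338.6,0])
print('pred px->world shift: 1 crop px in mm ~',1000/460*1.1/4.614)
# side estimates of grip top & indicator at known heights
g=lambda x,y:(300+(x-338.6)/4.614,160+y/4.614)
print('grip top side',atz(S,[g(651,124)],.120),'indicator',atz(S,[g(500,330)],.092))
b=np.array([.5655,-.057]); e=np.radians(7.6); ex=np.array([np.cos(e),np.sin(e)]); ey=np.array([-np.sin(e),np.cos(e)])
w=lambda x,y,z:np.r_[b+ex*x/1e3+ey*y/1e3,z/1e3]
names=dict(griptop=(0,-117,120),ind=(0,66,92),tail_nx=(-37,36,92),tail_px=(37,36,92),tail_nxf=(-37,96,92),tail_pxf=(37,96,92),head_n=(-51,-62,86),head_p=(51,-62,86),mark=(-40,-117,86))
for k,v in names.items(): print(k,(proj(S,w(*v))[0]-[300,160])*4.614+[338.6,0])
"
```

```text
[ 0.5683 -0.0626  0.1396] [ -7.9534   0.0266 179.9955]
-1 crop px [[559.3171 228.9869]
 [527.1119 220.8702]
 [544.8183 244.4862]
 [512.309  236.1718]]
1 crop px [[591.1501 194.9555]
 [559.6247 187.2636]
 [604.5325 180.6481]
 [573.298  173.131 ]]
pred px->world shift: 1 crop px in mm ~ 0.5182714234560223
grip top side [[ 0.5782 -0.1728  0.12  ]] indicator [[0.5528 0.0148 0.092 ]]
griptop [646.8522 122.6013]
ind [500.471  321.8458]
tail_nx [593.3119 311.8349]
tail_px [461.5213 276.2393]
tail_nxf [542.2116 370.7434]
tail_pxf [406.1949 332.0212]
head_n [691.6429 241.5041]
head_p [519.4699 198.1793]
mark [710.0716 192.7544]
```

The predicted finger tip (536,233) matches the observed one within about 2 mm. The bench features also fit an origin near (0.565, -0.056). Lowering in two stages, aiming for bench y ≈ -7 mm.

Emit:
step_arm:
  motion:
    - {"dp": [-2, 1, 10], "twist": [0, 0, 0], "hand": -1}
    - {"dp": [-2, 1, 25], "twist": [0, 0, 0], "hand": -1}
    - {"dp": [-2, 1, 40], "twist": [0, 0, 0], "hand": -1}
    - {"dp": [-2, 1, 45], "twist": [0, 0, 0], "hand": -1}
    - {"dp": [-2, 1, 45], "twist": [0, 0, 0], "hand": -1}
  force: 25

```text
clock: 10.95
tool_pos: [0.566, -0.0638, 0.0936]
eef_rot: [0.998, 0.069, -0.001, -0.0]
contact_force: [-0.2, -0.0, -2.1]
opening: 0.446
finger_force: 25.0
```

```bash
python3 -c "
from h import *
S=snap('side'); plan((.566,-.063,.0865),7.6)
cv2.imwrite('pics/d5.png',cv2.resize(S['pixels'][165:265,310:410],(600,600),interpolation=2)[:,:,::-1])"
```

```text
t 11.0 tcp [ 0.5664 -0.0638  0.0941] yaw 7.96 open 0.443 F [-0.4  0.9 -1.6] q7 -1.54
  dp [-0.3 -0.9  7.6] twist [0.    0.    0.006]
```

View pics/d5.png

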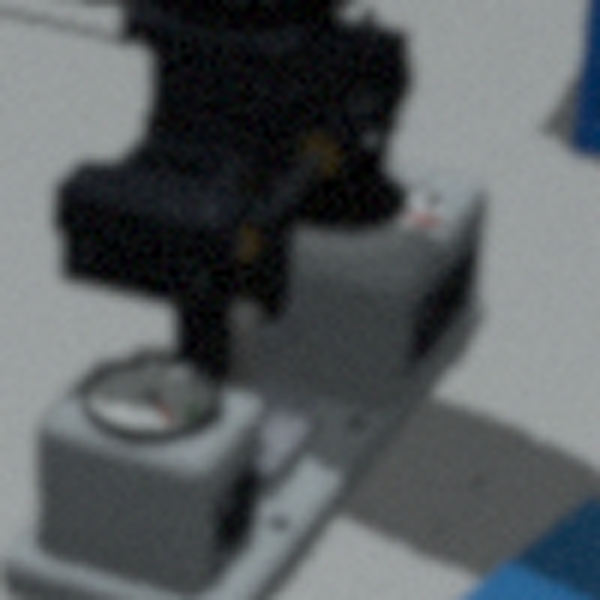

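The tail-side finger (about (205,340)) goes down just in front of the tail, with no contact force. Continuing down slowly.

Emit:
step_arm:
  motion:
    - {"dp": [0, -1, 2], "twist": [0, 0, 0], "hand": -1}
    - {"dp": [0, -1, 4], "twist": [0, 0, 0], "hand": -1}
    - {"dp": [0, -1, 6], "twist": [0, 0, 0], "hand": -1}
    - {"dp": [0, -1, 7], "twist": [0, 0, 0], "hand": -1}
    - {"dp": [0, -1, 7], "twist": [0, 0, 0], "hand": -1}
  force: 25

```text
clock: 11.62
tool_pos: [0.5661, -0.0629, 0.0872]
eef_rot: [0.998, 0.069, -0.0, 0.0]
contact_force: [0.1, -0.4, -1.8]
opening: 0.448
finger_force: 25.0
```

Emit:
step_arm:
  motion:
    - {"dp": [0, 0, 0.7], "twist": [0, 0, 0], "hand": -1}
    - {"dp": [0, 0, 1.4], "twist": [0, 0, 0], "hand": -1}
    - {"dp": [0, 0, 1.4], "twist": [0, 0, 0], "hand": -1}
  force: 25

```text
clock: 12.0
tool_pos: [0.5664, -0.0629, 0.0863]
eef_rot: [0.998, 0.069, 0.0, 0.0]
contact_force: [-1.2, 0.7, 3.1]
opening: 0.446
finger_force: 25.0
```

Contact: the load moved by about +5 N. Opening slightly, then lifting.

Emit:
step_arm:
  motion:
    - {"dp": [0, 0, 0], "twist": [0, 0, 0], "hand": -0.02}
    - {"dp": [0, 0, 0], "twist": [0, 0, 0], "hand": -0.02}
    - {"dp": [0, 0, 0], "twist": [0, 0, 0], "hand": -0.02}
    - {"dp": [0, 0, 0], "twist": [0, 0, 0], "hand": -0.02}
  force: 5

```text
clock: 12.5
tool_pos: [0.5662, -0.0628, 0.0859]
eef_rot: [0.998, 0.069, -0.0, 0.0]
contact_force: [0.5, -0.7, -0.0]
opening: 0.49
finger_force: 0.0
```

Emit:
step_arm:
  motion:
    - {"dp": [0, 0, -3], "twist": [0, 0, 0], "hand": -0.02}
    - {"dp": [0, 0, -10], "twist": [0, 0, 0], "hand": -0.02}
    - {"dp": [0, 0, -30], "twist": [0, 0, 0], "hand": -0.02}
    - {"dp": [0, 0, -80], "twist": [0, 0, 0], "hand": 1}
    - {"dp": [0, 0, -130], "twist": [0, 0, 0], "hand": 1}

```text
clock: 13.12
tool_pos: [0.5659, -0.0629, 0.2175]
eef_rot: [0.998, 0.069, -0.0, 0.0]
contact_force: [0.7, 0.1, -0.6]
opening: 0.694
finger_force: 0.0
```

Emit:
step_arm:
  motion:
    - {"dp": [-150, -60, 0], "twist": [0, 0, -0.9], "hand": 1}
    - {"dp": [-150, -60, 0], "twist": [0, 0, -0.9], "hand": 1}
    - {"dp": [-150, -60, 0], "twist": [0, 0, -0.9], "hand": 1}
    - {"dp": [-150, -60, 0], "twist": [0, 0, -0.9], "hand": 1}
    - {"dp": [-150, -60, 0], "twist": [0, 0, -0.9], "hand": 1}

```text
clock: 13.75
tool_pos: [0.4091, -0.0242, 0.2166]
eef_rot: [0.867, 0.499, 0.0, 0.001]
contact_force: [0.5, -0.3, 1.0]
opening: 0.997
finger_force: 0.0
```

```bash
python3 -c "
from h import *
T=snap('top');S=snap('side'); plan((.580,-.171,.20),100)
a=cv2.resize(T['pixels'][190:265,315:440],(800,480),interpolation=2)
cv2.imwrite('pics/d6t.png',a[:,:,::-1])
cv2.imwrite('pics/d6s.png',cv2.resize(S['pixels'][165:265,310:410],(600,600),interpolation=2)[:,:,::-1])
print(cv2.cvtColor(T['pixels'],cv2.COLOR_RGB2GRAY)[190:265:8,315:440:12])"
```

```text
t 13.85 tcp [ 0.4094 -0.0243  0.2164] yaw 59.53 open 0.999 F [ 0.2 -0.4 -0.7] q7 -1.02
  dp [-40.  221.4  16.5] twist [ 0.001 -0.    -0.706]
[[179 180 180 179 179 179 178 179 179 178 178]
 [180 179 179 179 179 178 179 179 169 172 179]
 [178 179 180 179 179 179 177 202 177 184 179]
 [178 179 179 179 178 166 180  53 200 179 179]
 [179 178 174 183 168 188 144  51  87 199 178]
 [179 164 205 173 186 168  52 203 120 187 175]
 [180 179 206 148 178  65  47  51 154  77 178]
 [180 154 157 155  90  75  57  58  84 178 178]
 [179 147  76  89  76  56  55  54  50 170 178]
 [179 162 133  54  66  57  56  57  55  52 113]]
```

I've now viewed all 10 pictures, so from here on I work numerically. Next: check the block's pose by depth and estimate the dial angle from the first pictures.

```bash
cat >> h.py <<'E'
def cloud(s):
    vv,uu=np.mgrid[0:480,0:640]
    return toworld(s,ray(s,np.c_[uu.ravel(),vv.ravel()])*s['depth'].ravel()[:,None])
def benchxy(P,o=(.565,-.0565),yaw=7.6):
    e=np.radians(yaw); d=np.asarray(P)[:,:2]-np.array(o)
    return 1e3*np.c_[d@[np.cos(e),np.sin(e)],d@[-np.sin(e),np.cos(e)]]
def skirt(s,g,c0=(.5805,-.173)):
    "centre of skirt circle (z=.094) from dark/bright edge on the camera-facing side, then polar profile"
    from scipy.optimize import least_squares
    def samp(c,a,rr): 
        P=np.c_[c[0]+rr*np.cos(a),c[1]+rr*np.sin(a),np.full_like(rr,.094)]; u=proj(s,P).astype(np.float32)
        return cv2.remap(g,u[:,:1].copy(),u[:,1:].copy(),cv2.INTER_CUBIC).ravel()
    v=np.arctan2(s['xyz'][1]-c0[1],s['xyz'][0]-c0[0]); rr=np.linspace(.02,.045,101); pts=[]
    for a in v+np.linspace(-1.4,1.4,57):
        b=samp(c0,a,rr); i=np.argmax(np.diff(b)); pts.append([c0[0]+rr[i]*np.cos(a),c0[1]+rr[i]*np.sin(a)])
    pts=np.array(pts); f=least_squares(lambda p:np.hypot(pts[:,0]-p[0],pts[:,1]-p[1])-p[2],[*c0,.031],loss='soft_l1',f_scale=.001)
    c=f.x[:2]; th=np.arange(-.2,3.05,.05)
    prof=np.array([samp(c,np.radians(187.6)+2.375-t,np.array([.024,.0255,.027,.0285,.030])) for t in th])
    return f.x,th,prof
E
python3 - <<'E'
from h import *
np.set_printoptions(precision=4,suppress=True,linewidth=200)
T=snap('top');S=snap('side')
for n,s in(('T',T),('S',S)):
    P=cloud(s); b=benchxy(P); m=(abs(b[:,0])<25)&(b[:,1]>-45)&(b[:,1]<30)&(P[:,2]>.066)&(P[:,2]<.085)
    q=b[m]; print(n,'block top pts',m.sum(), q.mean(0) if m.sum() else '', np.median(P[m,2]) if m.sum() else '', cv2.minAreaRect(q.astype(np.float32)) if m.sum()>3 else '')
    for t in('block_40','block_40_mid','anvil_tip','spindle_tip','dial_pointer'):
        print(n,t,[(round(d['score'],2),benchxy([toworld(s,d['at'])])[0],round(toworld(s,d['at'])[2],3)) for d in r.search_frame('top' if n=='T' else 'side',t)[:2]])
g=cv2.cvtColor(cv2.imread('pics/top0.png'),cv2.COLOR_BGR2GRAY).astype(np.float32)
f,th,p=skirt(T,g); print('skirt',f,benchxy([f[:2]]))
for t,x in zip(th,p): print(round(t,2),x.astype(int))
E
```

```text
T block top pts 77 [ 2.3209 -6.3425] 0.07418673374365592 ((2.795281410217285, -15.055641174316406), (56.973453521728516, 10.640148162841797), 89.94788360595703)
T block_40 [(0.52, array([ 1.4152, -8.6604]), np.float64(0.075)), (0.5, array([144.3412, 166.39  ]), np.float64(0.07))]
T block_40_mid [(0.59, array([ 4.9811, -1.9242]), np.float64(0.077))]
T anvil_tip [(0.64, array([ 75.0691, 361.6454]), np.float64(0.047))]
T spindle_tip []
T dial_pointer [(0.73, array([  -5.2374, -112.3552]), np.float64(0.104)), (0.19, array([182.8479, 348.434 ]), np.float64(0.051))]
S block top pts 55 [-1.2544 -2.7802] 0.07368614253490158 ((-0.13565635681152344, -3.824787139892578), (11.192672729492188, 41.07079315185547), 1.9562803506851196)
S block_40 [(0.22, array([-19.1485, -33.9452]), np.float64(0.064))]
S block_40_mid [(0.66, array([  0.0295, -10.6605]), np.float64(0.073))]
S anvil_tip []
S spindle_tip []
S dial_pointer [(0.73, array([143.2359, 175.7123]), np.float64(0.056)), (0.53, array([  -8.6409, -101.2153]), np.float64(0.098))]
skirt [ 0.5807 -0.172   0.0288] [[   0.2786 -116.5536]]
-0.2 [127 10
[... 1014 characters left out ...]
56  94 126]
1.75 [ 25  33  55  90 127]
1.8 [ 28  31  54  88 125]
1.85 [ 28  31  53  85 120]
1.9 [ 26  33  50  82 121]
1.95 [ 28  31  52  86 118]
2.0 [ 29  32  54  87 126]
2.05 [ 27  34  57  92 128]
2.1 [ 28  38  56  97 130]
2.15 [ 30  37  61  95 131]
2.2 [ 32  35  60  92 131]
2.25 [ 30  34  56  89 120]
2.3 [ 28  34  52  83 112]
2.35 [ 27  35  52  79 103]
2.4 [ 28  35  51  76 103]
2.45 [ 28  35  53  80 111]
2.5 [ 29  35  56  86 122]
2.55 [ 29  34  57  91 128]
2.6 [ 29  35  58  91 132]
2.65 [ 29  35  59  91 130]
2.7 [ 29  35  58  89 129]
2.75 [ 30  36  56  87 126]
2.8 [ 29  36  53  84 123]
2.85 [ 29  38  52  84 121]
2.9 [ 30  36  53  87 120]
2.95 [ 32  36  56  91 121]
3.0 [ 32  34  56  91 125]
```

The block stands at about (0.5, -7) mm in the bench frame with its top at 74 mm, which is a good placement. The pointer bump gives a dial angle of about 0.63, and the red-mark dip at 2.37 confirms the angle scale. That leaves about 1.74 rad to turn. Moving over the dial.

Emit:
step_arm:
  motion:
    - {"dp": [-40, 220, 0], "twist": [0, 0, -0.88], "hand": 1}
    - {"dp": [-40, 220, 0], "twist": [0, 0, -0.88], "hand": 1}
    - {"dp": [-40, 220, 0], "twist": [0, 0, -0.88], "hand": 1}
    - {"dp": [-40, 220, 0], "twist": [0, 0, -0.88], "hand": 1}
    - {"dp": [-40, 220, 0], "twist": [0, 0, -0.88], "hand": 1}

```text
clock: 15.08
tool_pos: [0.5801, -0.1734, 0.215]
eef_rot: [0.574, 0.819, 0.0, 0.001]
contact_force: [-0.6, 0.2, -0.0]
opening: 0.998
finger_force: 0.0
```

```bash
python3 -c "
from h import *
plan((.580,-.172,.117),110)"
```

```text
t 15.07 tcp [ 0.5801 -0.1734  0.215 ] yaw 109.89 open 0.998 F [-0.6  0.2 -0. ] q7 0.03
  dp [ 1.5  0.3 98. ] twist [ 0.001  0.001 -0.002]
```

Emit:
step_arm:
  motion:
    - {"dp": [1, 0, 50], "twist": [0, 0, 0], "hand": 1}
    - {"dp": [1, 0, 85], "twist": [0, 0, 0], "hand": 0.3}
    - {"dp": [1, 0, 98], "twist": [0, 0, 0], "hand": 0.3}
    - {"dp": [1, 0, 98], "twist": [0, 0, 0], "hand": 0.3}
    - {"dp": [1, 0, 98], "twist": [0, 0, 0], "hand": 0.3}

```text
clock: 15.7
tool_pos: [0.5794, -0.1693, 0.1193]
eef_rot: [0.574, 0.819, 0.001, 0.001]
contact_force: [1.1, 0.1, 0.0]
opening: 0.649
finger_force: 0.0
```

```bash
python3 -c "
from h import *
plan((.580,-.172,.117),110)"
```

```text
t 15.7 tcp [ 0.5794 -0.1693  0.1193] yaw 109.93 open 0.649 F [1.1 0.1 0. ] q7 -0.08
  dp [-2.8 -0.3  2.3] twist [ 0.002  0.001 -0.001]
```

Emit:
step_arm:
  motion:
    - {"dp": [-2, 0, 2], "twist": [0, 0, 0], "hand": 0.3}
    - {"dp": [-2, 0, 2], "twist": [0, 0, 0], "hand": 0.3}
    - {"dp": [-2, 0, 2], "twist": [0, 0, 0], "hand": -1}
    - {"dp": [-2, 0, 2], "twist": [0, 0, 0], "hand": -1}
    - {"dp": [-2, 0, 2], "twist": [0, 0, 0], "hand": -1}
  force: 20

```text
clock: 16.32
tool_pos: [0.5801, -0.1708, 0.1161]
eef_rot: [0.574, 0.819, 0.001, 0.001]
contact_force: [2.6, 0.0, -1.9]
opening: 0.425
finger_force: 20.0
```

Emit:
step_arm:
  motion:
    - {"dp": [0, 0, 0], "twist": [0, 0, 0], "hand": -1}
    - {"dp": [0, 0, 0], "twist": [0, 0, 0], "hand": -1}
  force: 20

```text
clock: 16.58
tool_pos: [0.58, -0.1708, 0.1161]
eef_rot: [0.574, 0.819, 0.001, 0.001]
contact_force: [4.7, 1.3, -2.1]
opening: 0.424
finger_force: 20.0
```

```bash
python3 -c "
from h import *
plan((.580,-.172,.117),110); print(r.get_state()['finger_force'],r.get_state()['moment'])"
```

```text
t 16.57 tcp [ 0.58   -0.1708  0.1161] yaw 109.95 open 0.424 F [ 4.7  1.3 -2.1] q7 -0.08
  dp [-1.1 -0.4 -0.9] twist [ 0.002  0.    -0.001]
19.9927369505167 [ 0.10244723 -0.93645817  0.02539669]
```

Emit:
step_arm:
  motion:
    - {"dp": [0, 0, 0], "twist": [0, 0, 0.15], "hand": -1}
    - {"dp": [0, 0, 0], "twist": [0, 0, 0.3], "hand": -1}
    - {"dp": [0, 0, 0], "twist": [0, 0, 0.45], "hand": -1}
    - {"dp": [0, 0, 0], "twist": [0, 0, 0.6], "hand": -1}
    - {"dp": [0, 0, 0], "twist": [0, 0, 0.75], "hand": -1}
  force: 25

```text
clock: 17.2
tool_pos: [0.5812, -0.1709, 0.1162]
eef_rot: [0.835, 0.55, 0.002, 0.001]
contact_force: [6.1, -0.7, -5.2]
opening: 0.423
finger_force: 25.0
```

Emit:
step_arm:
  motion:
    - {"dp": [0, 0, 0], "twist": [0, 0, 0.15], "hand": -1}
    - {"dp": [0, 0, 0], "twist": [0, 0, 0.3], "hand": -1}
    - {"dp": [0, 0, 0], "twist": [0, 0, 0.45], "hand": -1}
    - {"dp": [0, 0, 0], "twist": [0, 0, 0.6], "hand": -1}
    - {"dp": [0, 0, 0], "twist": [0, 0, 0.6], "hand": -1}
  force: 25

```text
clock: 17.82
tool_pos: [0.5818, -0.1714, 0.1162]
eef_rot: [0.96, 0.28, 0.003, 0.001]
contact_force: [7.0, -1.7, -6.1]
opening: 0.422
finger_force: 25.0
```

```bash
python3 - <<'E'
from h import *
np.set_printoptions(precision=4,suppress=True,linewidth=200)
plan((.580,-.172,.117),30); print(r.get_state()['moment'])
T=snap('top');S=snap('side')
# is dial / block visible (depth heights)?
for n,s in(('T',T),('S',S)):
    P=cloud(s); b=benchxy(P)
    m=(abs(b[:,0])<25)&(b[:,1]>-45)&(b[:,1]<30)&(P[:,2]>.066)&(P[:,2]<.085)
    if m.sum()>5: print(n,m.sum(),b[m].mean(0),cv2.minAreaRect(b[m].astype(np.float32)))
    m=(np.hypot(b[:,0],b[:,1]+117)<31)&(abs(P[:,2]-.094)<.008); print(n,'skirt pts',m.sum())
# side polar profile
for n,s in(('T',T),('S',S)):
    g=cv2.cvtColor(s['pixels'],cv2.COLOR_RGB2GRAY).astype(np.float32)
    f,th,p=skirt(s,g,(.5805,-.1715)); print(n,f)
    print(np.c_[th,p][30:].astype(float).round(2)[::2].tolist())
E
```

```text
t 17.82 tcp [ 0.5818 -0.1714  0.1162] yaw 32.51 open 0.422 F [ 7.  -1.7 -6.1] q7 -1.08
  dp [-1.9 -0.5 -0.8] twist [ 0.004 -0.005  0.044]
[-0.0623 -1.5538 -0.143 ]
T 72 [ 2.8301 -2.0002] ((2.9444003105163574, -2.272237777709961), (10.726142883300781, 39.1529655456543), 0.1347518265247345)
T skirt pts 36
S 52 [-1.2705 -1.1311] ((-0.2561769485473633, -0.5738430023193359), (11.333080291748047, 39.31828308105469), 0.9803067445755005)
S skirt pts 118
T [ 0.5896 -0.1751  0.0376]
[[1.3, 36.13, 34.18, 34.28, 36.43, 38.36], [1.4, 43.06, 42.73, 43.92, 46.99, 56.15], [1.5, 48.6, 49.25, 49.78, 54.11, 65.39], [1.6, 50.6, 51.46, 52.2, 51.94, 65.21], [1.7, 48.79, 49.15, 45.93, 47.58, 55.2], [1.8, 39.48, 37.78, 33.9, 31.25, 35.0], [1.9, 35.3, 32.4, 28.34, 22.85, 23.81], [2.0, 40.62, 36.16, 31.01, 27.55, 27.22], [2.1, 40.45, 36.43, 33.54, 32.71, 35.1], [2.2, 37.71, 38.18, 38.24, 41.23, 44.13], [2.3, 40.02, 42.99, 45.16, 46.75, 49.0], [2.4, 42.78, 46.56, 51.27, 53.37, 53.69], [2.5, 41.69, 45.22, 50.66, 54.49, 55.09], [2.6, 43.71, 45.14, 48.14, 51.26, 53.29], [2.7, 46.49, 48.13, 48.7, 49.34, 51.87], [2
[... 206 characters left out ...]
, 26.58, 32.94, 39.44, 42.62], [1.5, 25.57, 30.34, 35.54, 40.13, 49.55], [1.6, 26.25, 32.96, 37.79, 45.92, 54.05], [1.7, 28.24, 34.87, 42.27, 46.39, 57.52], [1.8, 28.01, 33.27, 38.46, 46.41, 63.15], [1.9, 25.07, 30.6, 36.06, 50.82, 70.25], [2.0, 18.99, 25.63, 37.99, 59.86, 78.11], [2.1, 14.25, 22.69, 41.77, 68.22, 84.83], [2.2, 15.01, 23.91, 45.34, 69.89, 89.13], [2.3, 16.44, 27.13, 49.34, 67.71, 91.34], [2.4, 19.15, 31.56, 49.02, 69.89, 87.19], [2.5, 21.21, 27.92, 45.47, 62.26, 84.95], [2.6, 19.71, 29.91, 42.59, 60.48, 74.13], [2.7, 24.25, 31.42, 43.34, 55.25, 69.03], [2.8, 24.28, 33.46, 44.73, 58.27, 69.79], [2.9, 24.6, 35.03, 46.93, 57.73, 66.87], [3.0, 29.73, 39.91, 47.76, 56.82, 66.87]]
```

The block has moved about 3.5 mm towards the anvil, as expected for a dial angle of about 1.98. Turning the remaining ~0.38 rad slowly.

Emit:
step_arm:
  motion:
    - {"dp": [0, 0, 0], "twist": [0, 0, 0.1], "hand": -1}
    - {"dp": [0, 0, 0], "twist": [0, 0, 0.2], "hand": -1}
    - {"dp": [0, 0, 0], "twist": [0, 0, 0.3], "hand": -1}
    - {"dp": [0, 0, 0], "twist": [0, 0, 0.38], "hand": -1}
    - {"dp": [0, 0, 0], "twist": [0, 0, 0.38], "hand": -1}
  force: 25

```text
clock: 18.55
tool_pos: [0.5821, -0.172, 0.1162]
eef_rot: [0.996, 0.094, 0.003, 0.001]
contact_force: [8.4, -2.4, -5.6]
opening: 0.422
finger_force: 25.0
```

```bash
python3 - <<'E'
from h import *
np.set_printoptions(precision=4,suppress=True,linewidth=200)
plan((.580,-.172,.117),30); print(r.get_state()['moment'])
for n in('top','side'):
    s=snap(n); P=cloud(s); b=benchxy(P)
    m=(abs(b[:,0])<25)&(b[:,1]>-45)&(b[:,1]<30)&(P[:,2]>.066)&(P[:,2]<.085)
    if m.sum()>5: print(n,m.sum(),b[m].mean(0),cv2.minAreaRect(b[m].astype(np.float32)))
E
```

```text
t 18.55 tcp [ 0.5821 -0.172   0.1162] yaw 10.75 open 0.422 F [ 8.4 -2.4 -5.6] q7 -1.34
  dp [-2.  -0.3 -0.8] twist [ 0.004 -0.006 -0.336]
[-0.2962 -1.6593 -0.087 ]
top 73 [2.7833 2.276 ] ((2.8205149173736572, 5.843957901000977), (10.578269004821777, 47.60841369628906), 0.15274935960769653)
side 47 [-1.161   0.8988] ((-0.5254945755004883, 1.9181547164916992), (34.804283142089844, 11.39398193359375), 87.3232650756836)
```

Emit:
step_arm:
  motion:
    - {"dp": [0, 0, 0], "twist": [0, 0, 0], "hand": 0.2}
    - {"dp": [0, 0, 0], "twist": [0, 0, 0], "hand": 0.2}
    - {"dp": [0, 0, 0], "twist": [0, 0, 0], "hand": 0.2}
    - {"dp": [0, 0, -20], "twist": [0, 0, 0], "hand": 0.2}
    - {"dp": [0, 0, -70], "twist": [0, 0, 0], "hand": 0.2}
  force: 20

```text
clock: 19.27
tool_pos: [0.5768, -0.1708, 0.1845]
eef_rot: [0.996, 0.094, -0.003, -0.001]
contact_force: [0.6, -0.5, 0.1]
opening: 0.598
finger_force: 0.0
```

Emit:
step_arm:
  motion:
    - {"dp": [0, 0, -110], "twist": [0, 0, 0], "hand": 0.5}
    - {"dp": [-60, -60, -110], "twist": [0, 0, -0.1], "hand": 0.5}
    - {"dp": [-110, -120, -110], "twist": [0, 0, -0.2], "hand": 0.5}
    - {"dp": [-140, -180, -110], "twist": [0, 0, -0.4], "hand": 0.5}
    - {"dp": [-150, -230, -110], "twist": [0, 0, -0.6], "hand": 0.5}

```text
clock: 19.9
tool_pos: [0.4063, -0.0042, 0.2951]
eef_rot: [0.927, 0.375, -0.0, 0.0]
contact_force: [1.3, 1.0, -0.5]
opening: 0.748
finger_force: 0.0
```

```bash
cat > m.py <<'E'
from h import *
np.set_printoptions(precision=3,suppress=True,linewidth=200)
plan((.40,.15,.28),60)
for n in('top','side'):
    s=snap(n); P=cloud(s); b=benchxy(P)
    m=(abs(b[:,0])<25)&(b[:,1]>-45)&(b[:,1]<30)&(P[:,2]>.066)&(P[:,2]<.085)
    if m.sum()>5: 
        q=b[m]; e=np.linalg.svd(q-q.mean(0),full_matrices=False)[2][0]
        print(n,m.sum(),q.mean(0),np.median(P[m,2]),'ang',np.degrees(np.arctan2(e[0],e[1])),cv2.minAreaRect(q.astype(np.float32)))
    if n=='top':
        g=cv2.cvtColor(s['pixels'],cv2.COLOR_RGB2GRAY).astype(np.float32)
        f,th,p=skirt(s,g); print(f)
        k=th>1.6; print(np.c_[th,p][k].astype(float).round(2).tolist())
        k=(th>1.9)&(th<2.85); w=np.clip(p[k].mean(1)-np.median(p[k].mean(1))-8,0,None); print('pointer',(w*th[k]).sum()/w.sum() if w.sum() else None)
    print([(t,[(round(d['score'],2),benchxy([toworld(s,d['at'])])[0],round(toworld(s,d['at'])[2],3)) for d in r.search_frame(n,t)[:1]]) for t in('block_40','dial_pointer')])
E
python3 m.py
```

```text
t 19.9 tcp [ 0.406 -0.004  0.295] yaw 44.02 open 0.748 F [ 1.3  1.  -0.5] q7 -1.15
  dp [ 102.6 -115.3   15. ] twist [ 0.001  0.001 -0.279]
top 49 [4.116 6.851] 0.07470479597680968 ang -7.109932358329529 ((4.029654026031494, 2.2358036041259766), (8.358272552490234, 39.643489837646484), 5.406624794006348)
[ 0.581 -0.172  0.029]
[[1.65, 31.45, 35.1, 55.81, 86.72, 129.4], [1.7, 33.31, 35.14, 54.71, 91.08, 128.53], [1.75, 31.7, 37.51, 55.86, 91.7, 131.4], [1.8, 31.68, 36.59, 55.38, 90.53, 132.71], [1.85, 32.28, 34.5, 56.33, 91.98, 128.92], [1.9, 30.0, 37.18, 56.08, 91.13, 133.32], [1.95, 31.68, 37.9, 58.12, 93.77, 129.14], [2.0, 35.96, 38.05, 60.07, 96.81, 136.69], [2.05, 36.03, 41.32, 64.55, 97.54, 139.28], [2.1, 39.8, 46.69, 66.14, 104.88, 139.21], [2.15, 54.18, 55.73, 70.95, 104.97, 142.08], [2.2, 72.79, 71.29, 84.34, 109.62, 144.44], [2.25, 97.38, 92.38, 102.04, 120.38, 145.44], [2.3, 117.58, 116.39, 121.11, 132.64, 146.5], [2.35, 131.62, 132.02, 134.92, 141.77, 147.67], [2.4, 138.93, 137.89, 139.02, 144.05, 149.54], [2.45, 132.22, 130.85, 132.41, 138.67, 148.15], [2.5, 117.97, 113.6
[... 243 characters left out ...]
8], [2.8, 33.35, 40.29, 53.48, 88.51, 129.84], [2.85, 33.16, 40.66, 55.26, 89.31, 126.04], [2.9, 32.66, 39.25, 54.12, 90.08, 124.5], [2.95, 33.5, 38.96, 59.08, 92.21, 127.52], [3.0, 36.24, 39.79, 61.66, 94.03, 135.81]]
pointer 2.3943938120948083
[('block_40', [(0.45, array([5.947, 5.887]), np.float64(0.073))]), ('dial_pointer', [(0.81, array([  -4.996, -113.964]), np.float64(0.106))])]
side 46 [-0.883 -0.006] 0.07368061082100408 ang 0.6941517048768701 ((-0.16045808792114258, -1.193756103515625), (36.40817642211914, 10.77100658416748), 86.44982147216797)
[('block_40', [(0.54, array([-5.996, -1.677]), np.float64(0.073))]), ('dial_pointer', [(0.73, array([ -6.175, -98.412]), np.float64(0.1))])]
```

The pointer reads 2.394 against the mark at 2.375. One clear look at the block from both cameras before handing in.

Emit:
step_arm:
  motion:
    - {"dp": [100, -115, 0], "twist": [0, 0, -0.2], "hand": 0.5}
    - {"dp": [100, -115, 0], "twist": [0, 0, -0.2], "hand": 0.5}
    - {"dp": [100, -115, 0], "twist": [0, 0, -0.2], "hand": 0.5}
    - {"dp": [100, -115, 0], "twist": [0, 0, -0.2], "hand": 0.5}

```text
clock: 20.7
tool_pos: [0.4021, 0.1489, 0.2944]
eef_rot: [0.886, 0.464, 0.0, -0.0]
contact_force: [-0.7, -1.1, 0.3]
opening: 0.752
finger_force: 0.0
```

```bash
python3 m.py | grep -v '^\[\[' ; python3 - <<'E'
from h import *
np.set_printoptions(precision=3,suppress=True,linewidth=200)
# block x relative to head and tail tops, in the same cloud
for n in('top','side'):
    s=snap(n); P=cloud(s); b=benchxy(P)
    for nm,y0,y1,z0,z1,xm in(('tail',42,90,.085,.1,50),('head',-160,-66,.078,.09,60),('block',-18,20,.068,.08,15),('table',-15,15,.034,.046,40)):
        m=(b[:,1]>y0)&(b[:,1]<y1)&(P[:,2]>z0)&(P[:,2]<z1)&(abs(b[:,0])<xm)
        if m.sum()>9: q=b[m]; print(n,nm,m.sum(),'x range mid',np.percentile(q[:,0],[1,99]),'y',np.percentile(q[:,1],[1,99]))
# red needle / green arc on indicator, top
s=snap('top'); px_=s['pixels'].astype(int); u=proj(s,np.array([.5563,.0074,.092]))[0].round().astype(int)
w=px_[u[1]-13:u[1]+14,u[0]-13:u[0]+14]; rd=w[...,0]-w[...,1:].max(2); gr=w[...,1]-w[...,[0,2]].max(2)
for nm,a in(('red',rd),('green',gr)):
    v,x=np.nonzero(a>15); print(nm,len(v),(x-13).tolist(),(v-13).tolist())
E
```

```text
t 20.7 tcp [0.402 0.149 0.294] yaw 55.31 open 0.752 F [-0.7 -1.1  0.3] q7 -1.36
  dp [-0.3 -2.4 14.4] twist [-0.    -0.001 -0.082]
top 77 [2.708 0.52 ] 0.07351304816732207 ang 1.8552350033368634 ((3.478206157684326, -11.614612579345703), (10.137784004211426, 66.71332550048828), 0.6383897662162781)
[ 0.581 -0.172  0.029]
pointer 2.386047915210859
[('block_40', [(0.39, array([ 5.823, -0.681]), np.float64(0.076))]), ('dial_pointer', [(0.88, array([  -5.416, -113.433]), np.float64(0.102))])]
side 47 [-1.403  1.181] 0.07400475337961454 ang 0.9817067928632296 ((-0.5278759002685547, 0.3164348602294922), (33.47762680053711, 10.798383712768555), 88.015869140625)
[('block_40', []), ('dial_pointer', [(0.68, array([ -8.126, -97.925]), np.float64(0.098))])]
top tail 456 x range mid [-32.93  34.  ] y [42.456 89.213]
top head 976 x range mid [-48.742  51.212] y [-159.522  -66.63 ]
top block 66 x range mid [-1.864  8.119] y [-17.173  19.126]
top table 230 x range mid [-31.055  34.38 ] y [-14.565  14.567]
side tail 289 x range mid [-33.835  29.59 ] y [43.085 89.597]
side head 237 x range mid [-49.752  46.753] y [-149.13   -66.374]
side block 42 x range mid [-5.168  4.803] y [-14.897  16.754]
side table 52 x range mid [-35.125 -14.562] y [-14.85   13.972]
red 0 [] []
green 0 [] []
```

In both views the block sits about 1.7 mm off the bench axis (tolerance 6 mm). It is straight within 2° and centred in y, and the pointer reads 2.39. Handing in.

```bash
python3 -c "
from plant import r
print(r.finish_job())"
```

```text
the job is handed in; nothing more can be done
None
```

The job is handed in; no verdict came back. By my last measurements the 40 mm block stands released on the table, about 1.7 mm off the bench axis, with the dial pointer at 2.39 rad (mark 2.375). I couldn't read the indicator needle, so the anvil push of about 2.5 mm is inferred from the dial angle.

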